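# Fit the bearing ring and raise the pop-up order mast

### The arm

A 6-joint arm with a two-finger parallel gripper is mounted at the origin on the work surface. World frame = base frame: x ahead of the robot, y to its left, z up, the work surface at z = 0. Lengths are in m, angles in rad, forces in N, time in s.
With the tool pointing down it reaches from about 0.35 to 0.975 m from the base axis. Payload 7.1 kg.
Tool frame: the origin (TCP) lies on the centre line of the jaws, within the pads' length; the fingertips stand 11 mm ahead of it and the grasp point (between the pads) lies 8 mm behind it; z points along the fingers, y is the line along which they close (so a half turn about z gives the same grasp; the last joint's range is limited). The gripper opens to 88 mm and grips with 3 to 60 N. Pads are 20 mm wide; open, the fingers measure 115 mm over their backs; the gripper's body (75 mm by 178 mm) begins 61 mm behind the grasp point.
Start: joints at [1.298, 0.423, 1.63, -0, 1.089, -0.019], TCP at [0.157, 0.605, 0.234] pointing down, gripper open.
Joint ranges: [-3, 3], [-0.9, 2.11], [0.09, 2.58], [-1.31, 4.45], [0.11, 2.69], [-2.54, 2.54]. Speed limits (rad/s): [2.39, 2.39, 3.01, 3.14, 3.14, 3.14].

### API

Orientations are given as a unit quaternion [w, x, y, z].
In Python, from cell import bot gives the robot as it stands.
- The arm moves only by the shell command python3 -m jog 'ROWS'. ROWS is JSON, a list of rows, each a list of 7 numbers: the opening, from 0 (shut) to 1 (fully open), then the shift along the tool's x, y, z in cm, then the turn, a rotation vector about the tool's x, y, z in rad. A call has 1 to 8 rows; each row shifts and turns the commanded pose from where the row before left it, along the tool's axes as they then stand; what a row does not reach is not made up. A row lasts 1/10 s, in which the tool goes at most 50 mm and 8.59 degrees, less where a joint would pass 70% of its speed; a pose out of reach is approached as far as the arm can. A call with a gripper value outside its range is refused whole. The fingers move at their own pace and stop on an object; the grip force is fixed at half the most. Time passes only in rows, so rows that do not move let the fingers close. It gives the time, the measured TCP pose, the force, the opening and the grip force at its end, in the units of the state.
- bot.state(): the state, without advancing time (a new reading comes with each control period).
- bot.read_camera(name): name is "scene" or "top" or "wrist"; returns the picture (420x560x3 uint8, red, green, blue); there is no depth.
- bot.calibration(name): a dict with "intrinsics" (3x3 intrinsics, pixels), "R" (3x3) and "t" (3): a world point X has camera coordinates R X + t; the wrist camera has in their place "tool_from_camera" (4x4, takes a point from camera to tool coordinates, whose origin is the TCP and whose axes are the flange's). Camera axes: x right, y down, z forward; pixel columns grow to the right and rows downward; lengths in m; the calibration is good to about 2 mm. The wrist camera is an equidistant fisheye: a pixel r from the principal point sees the ray r / f radians off the axis. A picture is of the moment at which its call begins: read the wrist's pose just before it. calibration takes no time and is no camera call.
- bot.close_job(): hands the job in; it is judged then, once.
The state is a dict: "t": time; "joint_positions": joint angles; "joint_velocities": joint speeds; "joint_efforts": joint torques, N m; "eef_pos": TCP position; "orientation": TCP orientation; "wrist_force": force on the tool from outside, world axes, zero at the start; "torque": the same for the moment, N m; "grip_width": opening from 0.0 (shut) to 1.0 (fully open); "gripper_force": force on a finger pad.
Only numpy, scipy, OpenCV 4.12 (cv2) and the standard library are available. Lean on these libraries where they do the work, as an engineer would, in place of code of your own. Each camera call takes 0.05 s, during which the arm holds its last target. There are 200 camera calls.

### The job

Get the pop-up tablet mast in the counter ready: slide the blue ring over the mast's head and down until it lies flat on the boss, and let go of it. Then squeeze the red button into the head, pull the mast straight up past its first stop to the second stop, and finish while still gripping the mast and holding it fully extended (a spring draws it back down if you let go). Leave the other loose things on the counter where they are.

Things in the scene. Friction and masses are not known exactly. Their poses are not given: they have to be found in the camera images.
- ring_center (a point): centre of the loose blue plastic bearing ring: outer diameter 62, bore 40, height 16 mm, about 60 g. It starts lying flat on the counter (this point 8 mm up); its z axis is the ring's axis, both faces are alike. Not the grey ring.
- mast: fixed part of the mast, origin on the counter top on the mast's vertical axis. Flat steel plate 80 (x) x 120 (y) x 6 mm; on it an aluminium boss, diameter 52, up to 30 mm above the counter, and on that a chamfered spigot, diameter 36, up to 40 mm, over which the ring's bore fits. Its y axis (long side of the plate) is the line along which the button is pressed.
- mast_seat (a point): where the ring's centre lies when seated flat on the boss: on the mast axis, 38 mm above the counter
- mast_grip (a point): point on the mast axis at mid-height of the button: 72 mm above the counter when down, rises with the head; axes as mast. The head, above the spigot, is a black block, 16 mm in x, y from -15 to +9 mm, 42 to 86 mm above the counter when down, with a yellow cone to 94 mm. Head and button stay within 17 mm of the axis, so the ring passes over them.
- button_face (a point): middle of the red button's outer face, 15 mm from the mast axis on the +y side. Button 14 mm wide, 28 mm high; pressed towards the mast's -y it goes in 5 mm against a spring of 2 to 5 N. The head is locked until the button is 3 mm in: squeeze it between the button and the block's -y side. Width across both: 30 mm, 25 mm when pressed.
- mast_head (a joint): how far the head is pulled up, m: 0 down and locked, 0.045 first stop (from here the outer tube comes along and the pull grows), 0.090 second stop, the end of travel. It takes about 3.5 to 4 N up to the first stop and about 7 to 8 N beyond it; a spring and its weight draw it back.
- seal: bystander: loose grey ring, outer diameter 62, bore 26 mm (too small for the mast), height 16 mm; origin in the middle of its underside
- ramekin: bystander: small white bowl, 72 mm across, 35 mm high; origin in the middle of its underside
- cups: bystander: stack of white paper cups, 83 mm across, 110 mm high; origin in the middle of its underside
- sauce: bystander: amber sauce bottle, 60 mm across, 170 mm high; origin in the middle of its underside
- stapler: bystander: blue and black stapler, 140 mm long, 36 mm wide, about 55 mm high; origin in the middle of its underside
Not all that is in view belongs to the job. There is more than one size of the part that bears ring_center; the job needs the largest.

How it is judged:
By the outcome, as a careful person would: the job done as asked, in the order asked, and still so for the second after the job is handed in, while the arm keeps its last pose, push and grip.
It also fails if it takes over 51 s, if anything falls off the work surface, if the arm or the gripper's body presses on something with over 40 N, if the wrist force passes 120 N, or if a joint passes its speed limit or range.

## Working session

There is one attempt and no reset: what is moved stays moved. The work goes in short steps, Python scripts to look and compute and a shell command to move; the robot and the scene stay as the last step left them, time stands still between calls to the robot, and variables do not carry over. Pictures are saved under pics/ and viewed, at most 10 in all, crops included, and the job is handed in when it is done.

```bash
ls; mkdir -p pics; python3 - <<'E'
from cell import bot
import cv2,json
s=bot.state();print(s['t'],s['eef_pos'],s['orientation'],s['grip_width'])
for n in('scene','top'):
    im=bot.read_camera(n);cv2.imwrite(f'pics/{n}0.png',im[:,:,::-1])
for n in('scene','top','wrist'):print(n,bot.calibration(n))
E
```

```text
pics
0.0 [0.15675971 0.60446794 0.23290286] [-1.09811713e-04  1.26563302e-01  9.91958239e-01 -7.55401779e-04] 0.9969435455077019
scene {'intrinsics': array([[433.83669072,   0.        , 288.4290003 ],
       [  0.        , 433.83669072, 211.77960555],
       [  0.        ,   0.        ,   1.        ]]), 'R': array([[ 0.5182553 ,  0.85521488,  0.00435321],
       [ 0.6990393 , -0.42067035, -0.57825645],
       [-0.49270225,  0.30272754, -0.81584345]]), 't': array([-0.36201869, -0.35558893,  1.31113987])}
top {'intrinsics': array([[524.3399361 ,   0.        , 284.16699134],
       [  0.        , 524.3399361 , 197.39881485],
       [  0.        ,   0.        ,   1.        ]]), 'R': array([[-0.00412563, -0.99998592, -0.00333762],
       [-0.99320203,  0.00448587, -0.11631683],
       [ 0.11633017,  0.00283505, -0.99320655]]), 't': array([0.06502916, 0.59783583, 1.05021005])}
wrist {'intrinsics': array([[325.1922621 ,   0.        , 284.1747167 ],
       [  0.        , 325.1922621 , 211.56410549],
       [  0.        ,   0.        ,   1.        ]]), 'tool_from_camera': array([[ 7.08091474e-04, -9.64609418e-01, -2.63681948e-01,
         7.22640539e-02],
       [ 9.99999513e-01,  8.64314436e-04, -4.76463091e-04,
        -3.33574337e-04],
       [ 6.87504899e-04, -2.63681482e-01,  9.64609560e-01,
        -1.50047672e-01],
       [ 0.00000000e+00,  0.00000000e+00,  0.00000000e+00,
         1.00000000e+00]])}
```

View pics/scene0.png

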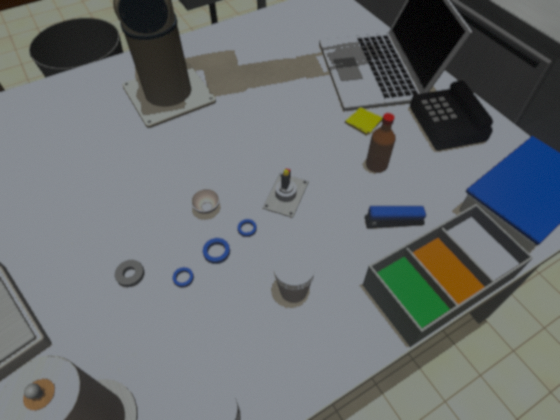

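View pics/top0.png

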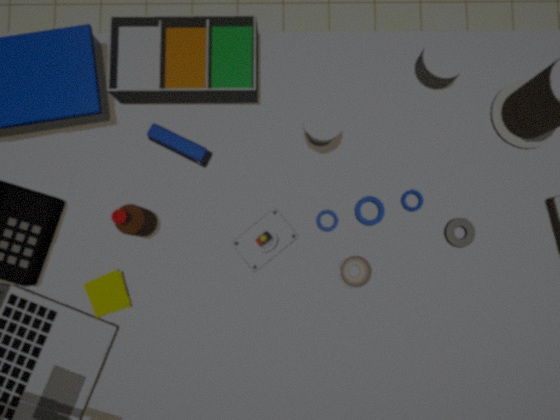

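The scene view shows three blue rings at (183,277), (216,250) and (247,228), the grey ring at (129,272), and the mast at (285,190).

Things that could be taken for the ring, in the top view: blue (327,220), blue (369,210), blue (412,201), grey seal (459,232). I choose (369,210), the largest blue one. I'll check it with a size measurement and a close crop.

```bash
cat > h.py <<'E'
import numpy as np,cv2
from cell import bot
from scipy.spatial.transform import Rotation as Ro
def ray(cal,uv,st=None):
    K=cal['intrinsics'];d=np.array([(uv[0]-K[0,2])/K[0,0],(uv[1]-K[1,2])/K[1,1],1.])
    if 'R' in cal: return -cal['R'].T@cal['t'],cal['R'].T@d
    r=np.hypot(d[0],d[1]);d=np.array([d[0]/r*np.sin(r),d[1]/r*np.sin(r),np.cos(r)])
    T=cal['tool_from_camera'];q=st['orientation'];R=Ro.from_quat([q[1],q[2],q[3],q[0]]).as_matrix()
    return np.array(st['eef_pos'])+R@T[:3,3],R@T[:3,:3]@d
def at(cal,uv,z,st=None):
    o,d=ray(cal,uv,st);return o+d*(z-o[2])/d[2]
def blobs(im,kind,amin=30):
    h=cv2.cvtColor(im,cv2.COLOR_RGB2HSV)
    m={'blue':cv2.inRange(h,(100,120,50),(130,255,255)),'red':cv2.inRange(h,(0,150,60),(8,255,255))|cv2.inRange(h,(172,150,60),(180,255,255)),'yellow':cv2.inRange(h,(22,130,80),(35,255,255))}[kind]
    cs,_=cv2.findContours(m,cv2.RETR_EXTERNAL,cv2.CHAIN_APPROX_NONE)
    return [c for c in cs if cv2.contourArea(c)>amin]
def rings(cal,im,z,st=None):
    for c in blobs(im,'blue',100):
        P=np.array([at(cal,p,z,st)[:2] for p in c[:,0]]).astype(np.float32)
        (x,y),r=cv2.minEnclosingCircle(P);u=c[:,0].mean(0)
        if r<.05: print('blue',u.round(),'xy',P.min(0)/2+P.max(0)/2,'D',2*r)
E
python3 - <<'E'
from h import *
im=cv2.imread('pics/top0.png')[:,:,::-1].copy();c=bot.calibration('top')
rings(c,im,.012)
for k,z in(('red',.086),('yellow',.09)):
    for b in blobs(im,k,4):
        u=b[:,0].mean(0);print(k,u,cv2.contourArea(b),at(c,u,z))
S=[(236,243),(275,212),(295,236),(255,268)]
P=[at(c,s,.006)[:2] for s in S];print(P,np.mean(P,0));d=(P[1]-P[0]+P[2]-P[3]);print(np.degrees(np.arctan2(d[1],d[0])))
a=cv2.resize(im[190:290,220:320],(500,500),interpolation=2);b=cv2.resize(im[180:240,310:430],(800,400)[:2],interpolation=2)
b=cv2.resize(b,(300,150));o=np.zeros((500,800,3),np.uint8);o[:,:500]=a;o[:150,500:]=b
cv2.imwrite('pics/crop1.png',o[:,:,::-1])
E
```

```text
blue [327. 220.] xy [ 0.551555   -0.02632596] D 0.04230837523937225
blue [369. 210.] xy [ 0.5722978  -0.11711986] D 0.05955170840024948
blue [412. 200.] xy [ 0.5941006  -0.20724204] D 0.04378680884838104
red [259.1 241.4] 8.0 [0.50584438 0.11160877 0.086     ]
red [119.38636364 216.56818182] 152.0 [0.55566774 0.38631264 0.086     ]
yellow [107.77941176 293.71323529] 1331.0 [0.40654958 0.40257042 0.09      ]
yellow [262.73333333 237.66666667] 20.5 [0.51292869 0.10434119 0.09      ]
[array([0.50533997, 0.16429674]), array([0.57045058, 0.08207762]), array([0.51951537, 0.0400409 ]), array([0.45302523, 0.12418058])] [0.51208279 0.10264896]
-51.65368703363969
```

View pics/crop1.png

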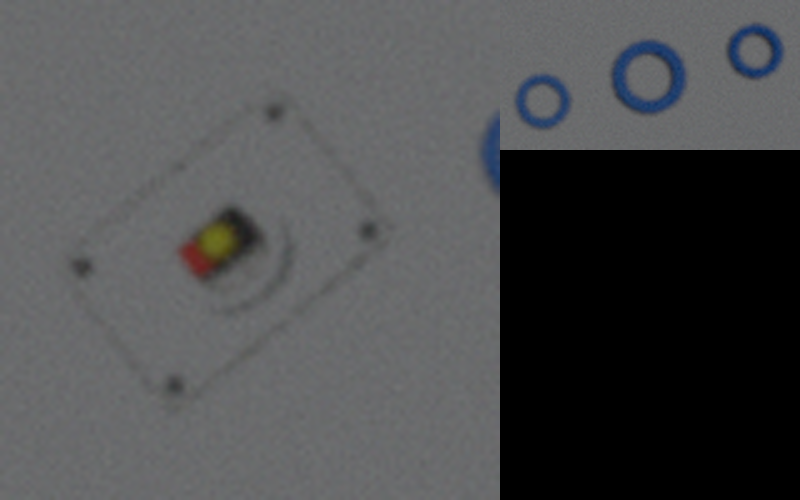

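The crop shows the middle blue ring, top (369,210), is clearly the largest; I measure about 60 mm against about 43 mm for the others. The mast's red button is on the lower-left side, so mast +y points at about 128° in the world. I'll fly towards the ring at constant height.

```bash
python3 -m jog '[[1,-3.2,-3.3,0,0,0,0],[1,-3.2,-3.3,0,0,0,0],[1,-3.2,-3.3,0,0,0,0],[1,-3.2,-3.3,0,0,0,0],[1,-3.2,-3.3,0,0,0,0],[1,-3.2,-3.3,0,0,0,0],[1,-3.2,-3.3,0,0,0,0],[1,-3.2,-3.3,0,0,0,0]]'
python3 -m jog '[[1,-3.2,-3.3,0,0,0,0],[1,-3.2,-3.3,0,0,0,0],[1,-3.2,-3.3,0,0,0,0],[1,-3.2,-3.3,0,0,0,0],[1,-3.2,-3.3,0,0,0,0],[1,-3.2,-3.3,0,0,0,0],[1,-3.2,-3.3,0,0,0,0],[1,-3.2,-3.3,0,0,0,0]]'
```

```text
t: 0.9
eef_pos: [0.3388, 0.2834, 0.2336]
orientation: [-0.0, 0.126, 0.992, -0.0]
wrist_force: [0.6, 0.4, -0.0]
grip_width: 0.998
gripper_force: 0.0
t: 1.7
eef_pos: [0.5203, -0.0366, 0.2335]
orientation: [-0.0, 0.127, 0.992, 0.0]
wrist_force: [0.4, 0.7, -0.3]
grip_width: 0.998
gripper_force: 0.0
```

```bash
python3 -m jog '[[1,-3.5,-3.2,0,0,0,0],[1,-3.5,-3.2,0,0,0,0],[1,0,0,0.5,0,0,0.148],[1,0,0,0.5,0,0,0.148],[1,0,0,0.5,0,0,0.148],[1,0,0,0.5,0,0,0.148],[1,0,0,0.5,0,0,0.148],[1,0,0,0.5,0,0,0.148]]'
python3 -m jog '[[1,0,0,0.5,0,0,0.148],[1,0,0,0.5,0,0,0.148],[1,0,0,0.5,0,0,0.148],[1,0,0,0.5,0,0,0.148],[1,0,0,0.5,0,0,0.148],[1,0,0,0.5,0,0,0.148],[1,0,0,0.5,0,0,0.148],[1,0,0,0.5,0,0,0.148]]'
python3 -m jog '[[1,0,0,0.5,0,0,0.148],[1,0,0,0,0,0,0]]'
python3 - <<'E'
from h import *
s=bot.state();im=bot.read_camera('wrist');cv2.imwrite('pics/w1.png',im[:,:,::-1]);c=bot.calibration('wrist')
print(s['t'],s['eef_pos'],s['joint_positions'])
q=s['orientation'];R=Ro.from_quat([q[1],q[2],q[3],q[0]]).as_matrix();print('tool',R.round(4))
rings(c,im,.014,s)
for k,z in(('red',.075),('yellow',.09)):
    for b in blobs(im,k,10):
        u=b[:,0].mean(0);print(k,u,cv2.contourArea(b),at(c,u,z,s))
E
```

```text
t: 2.5
eef_pos: [0.5713, -0.1142, 0.2031]
orientation: [-0.0, 0.543, 0.84, -0.0]
wrist_force: [0.4, 0.2, -0.1]
grip_width: 1.001
gripper_force: 0.0
t: 3.3
eef_pos: [0.5713, -0.1141, 0.1631]
orientation: [-0.0, 0.919, 0.394, -0.0]
wrist_force: [-0.8, -0.5, -0.4]
grip_width: 0.997
gripper_force: 0.0
t: 3.5
eef_pos: [0.5709, -0.1141, 0.1577]
orientation: [-0.0, 0.945, 0.327, -0.001]
wrist_force: [0.2, 0.2, 1.4]
grip_width: 0.996
gripper_force: 0.0
3.5 [ 0.57093186 -0.11406354  0.15774451] [-2.17615622e-01  4.59131392e-01  1.77845874e+00 -3.38964648e-05
  9.05887781e-01  6.86723942e-01]
tool [[ 7.860e-01  6.182e-01 -1.800e-03]
 [ 6.182e-01 -7.860e-01  4.000e-04]
 [-1.200e-03 -1.400e-03 -1.000e+00]]
blue [370. 237.] xy [ 0.59393656 -0.20535839] D 0.0453958660364151
blue [287. 202.] xy [ 0.5720753  -0.11629222] D 0.06200429052114487
blue [200. 161.] xy [ 0.5532609  -0.02791708] D 0.045695215463638306
red [ 27.18421053 124.18421053] 15.0 [0.49832094 0.1214452  0.075     ]
yellow [ 35.23404255 121.78723404] 195.5 [0.51361366 0.10141726 0.09      ]
```

View pics/w1.png

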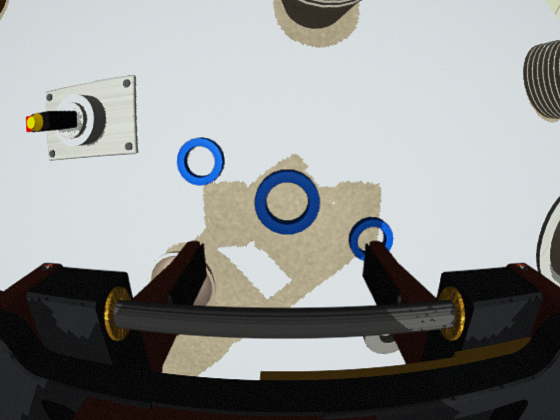

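The wrist view shows the target ring at (287,202), measuring 62.0 mm, with the two smaller rings at (200,161) and (370,237). The choice is confirmed. I'll descend 14.5 cm with a small y correction and grip.

```bash
python3 -m jog '[[1,0,0.25,3,0,0,0],[1,0,0,3,0,0,0],[1,0,0,3,0,0,0],[1,0,0,3,0,0,0],[1,0,0,1.5,0,0,0],[1,0,0,0.9,0,0,0],[1,0,0,0,0,0,0]]'
python3 -m jog '[[0.4,0,0,0,0,0,0],[0.4,0,0,0,0,0,0],[0.4,0,0,0,0,0,0],[0.4,0,0,0,0,0,0],[0.4,0,0,0,0,0,0],[0.4,0,0,0,0,0,0]]'
```

```text
t: 4.25
eef_pos: [0.573, -0.1161, 0.0142]
orientation: [-0.0, 0.945, 0.328, -0.0]
wrist_force: [-0.7, -0.0, -0.5]
grip_width: 1.0
gripper_force: 0.0
t: 4.85
eef_pos: [0.5737, -0.1163, 0.0156]
orientation: [0.0, 0.945, 0.328, 0.001]
wrist_force: [-2.0, 0.6, 6.7]
grip_width: 0.697
gripper_force: 30.0
```

```bash
python3 -m jog '[[0.4,0,0,-1,0,0,0],[0.4,0,0,-3,0,0,0],[0.4,0,0,-4,0,0,0],[0.4,0,0,-4,0,0,0],[0.4,0,0,-2,0,0,0],[0.4,0,0,0,0,0,0],[0.4,0,0,0,0,0,0]]'
python3 - <<'E'
from h import *
s=bot.state();im=bot.read_camera('wrist');cv2.imwrite('pics/w2.png',im[:,:,::-1]);c=bot.calibration('wrist')
print(s['t'],s['eef_pos'],s['orientation'],s['grip_width'],s['wrist_force'])
z=s['eef_pos'][2]-.0025+.006
rings(c,im,z,s)
for k,z in(('red',.075),('yellow',.09)):
    for b in blobs(im,k,10):
        u=b[:,0].mean(0);print(k,u,cv2.contourArea(b),at(c,u,z,s))
E
```

```text
t: 5.55
eef_pos: [0.5729, -0.1161, 0.1548]
orientation: [0.0, 0.945, 0.328, 0.0]
wrist_force: [-0.5, 0.5, -0.7]
grip_width: 0.695
gripper_force: 30.0
5.55 [ 0.57289585 -0.1160907   0.15483005] [1.22161048e-04 9.44766375e-01 3.27744490e-01 1.76388384e-04] 0.6951881266377298 [-0.50362201  0.45502483 -0.65855117]
blue [371. 237.] xy [ 0.6130041  -0.13871227] D 0.02394709922373295
blue [284. 261.] xy [ 0.5744567  -0.11520402] D 0.06199423968791962
blue [196. 162.] xy [ 0.5907056  -0.04973731] D 0.023049328476190567
yellow [ 30.74468085 122.59574468] 195.5 [0.5136375  0.10121808 0.09      ]
```

View pics/w2.png

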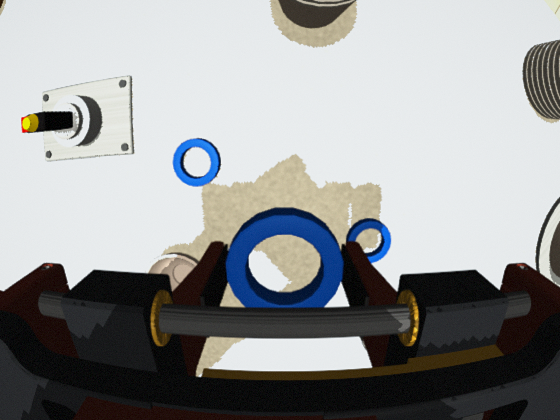

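The ring is held square, centred at about (284,261). I'll stop next to the mast so the wrist camera sees it from near.

```bash
python3 -m jog '[[0.4,0.35,-4.2,0,0,0,0],[0.4,0.35,-4.2,0,0,0,0],[0.4,0.35,-4.2,0,0,0,0],[0.4,0.35,-4.2,0,0,0,0],[0.4,0.35,-4.2,0,0,0,0],[0.4,0,0,0,0,0,0],[0.4,0,0,0,0,0,0]]'
python3 - <<'E'
from h import *
s=bot.state();im=bot.read_camera('wrist');cv2.imwrite('pics/w3.png',im[:,:,::-1]);c=bot.calibration('wrist')
print(s['t'],s['eef_pos'],s['orientation'],s['grip_width'],s['wrist_force'])
for k,z in(('red',.086),('yellow',.09)):
    for b in blobs(im,k,10):
        u=b[:,0].mean(0);print(k,u,cv2.contourArea(b),at(c,u,z,s))
E
```

```text
t: 6.3
eef_pos: [0.4559, 0.0601, 0.1536]
orientation: [-0.0, 0.944, 0.329, -0.001]
wrist_force: [-1.4, -0.3, -1.0]
grip_width: 0.697
gripper_force: 30.0
6.3 [0.45588426 0.06009841 0.15360259] [-1.73356635e-04  9.44400830e-01  3.28794480e-01 -1.10974742e-03] 0.6969547767365339 [-1.40422105 -0.3001729  -0.96067659]
red [269.12121212 124.87878788] 199.0 [0.50551538 0.11215529 0.086     ]
yellow [416.18918919 323.51351351] 36.5 [ 0.45849851 -0.07971174  0.09      ]
yellow [284.6875   124.578125] 392.0 [0.51204116 0.10419662 0.09      ]
yellow [15.7393617  49.86702128] 1957.0 [0.43599659 0.33378356 0.09      ]
```

View pics/w3.png

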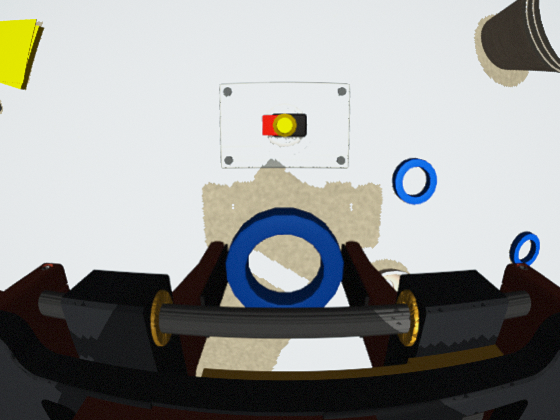

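The mast cone is at (285,125), with plate screws at (228,91), (342,91), (341,160) and (229,160), square to the image. The dark outer wall biases the ring's outline, so I'll fit only its bright top face.

```bash
cat >> h.py <<'E'
from scipy.optimize import least_squares
def ringfit(im,c,s):
    hsv=cv2.cvtColor(im,cv2.COLOR_RGB2HSV);m=cv2.inRange(hsv,(100,120,50),(130,255,255));m[:,:215]=0;m[:,355:]=0
    v=hsv[...,2];vv=v[m>0];t,_=cv2.threshold(vv.reshape(-1,1),0,255,cv2.THRESH_OTSU)
    b=((m>0)&(v>t)).astype(np.uint8);b=cv2.morphologyEx(b,cv2.MORPH_OPEN,np.ones((3,3)))
    cs,_=cv2.findContours(b,cv2.RETR_CCOMP,cv2.CHAIN_APPROX_NONE);cs=sorted(cs,key=cv2.contourArea)[-2:]
    q=s['orientation'];R=Ro.from_quat([q[1],q[2],q[3],q[0]]).as_matrix();p=np.array(s['eef_pos'])
    for con,r0 in zip(cs,(.020,.031)):
        for dz in (-.003,.001,.005):
            P=np.array([(R.T@(at(c,u,p[2]+dz,s)-p))[:2] for u in con[:,0]])
            f=least_squares(lambda a:np.hypot(*(P-a[:2]).T)-a[2],[0,0,r0],loss='soft_l1',f_scale=5e-4)
            print('otsu',t,'top dz',dz,'tool xy R mm',(f.x*1e3).round(1),'rms',(np.std(f.fun)*1e3).round(2),len(P))
E
python3 - <<'E'
from h import *
s=bot.state();c=bot.calibration('wrist');im=cv2.imread('pics/w3.png')[:,:,::-1].copy()
P=np.array([at(c,u,.006,s)[:2] for u in((228,91),(342,91),(341,160),(229,160))]);print(P,P.mean(0));d=P[1]-P[0]+P[2]-P[3];print(np.degrees(np.arctan2(d[1],d[0])))
q=s['orientation'];R=Ro.from_quat([q[1],q[2],q[3],q[0]]).as_matrix();print(R,np.degrees(np.arctan2(R[1,1],R[0,1])))
ringfit(im,c,s)
E
```

```text
[[0.50614301 0.16360406]
 [0.57047806 0.08240466]
 [0.52026633 0.04255736]
 [0.45586755 0.12390562]] [0.51318874 0.10311793]
-51.621623935962184
[[ 7.84648694e-01  6.19939296e-01 -1.30218999e-03]
 [ 6.19939450e-01 -7.84649584e-01 -3.30400287e-04]
 [-1.22659096e-03 -5.48030794e-04 -9.99999098e-01]] -51.68829152001229
otsu 99.0 top dz -0.003 tool xy R mm [-24.   -0.3   1.1] rms 0.32 14
otsu 99.0 top dz 0.001 tool xy R mm [-21.5  -0.3   1.1] rms 0.31 14
otsu 99.0 top dz 0.005 tool xy R mm [-19.   -0.3   1.1] rms 0.3 14
otsu 99.0 top dz -0.003 tool xy R mm [ 0.9  0.  26.9] rms 4.68 499
otsu 99.0 top dz 0.001 tool xy R mm [ 2.7  0.  26.2] rms 4.56 499
otsu 99.0 top dz 0.005 tool xy R mm [ 4.6  0.  25.5] rms 4.44 499
```

```bash
cat >> h.py <<'E'
def sil(im,c):
    h=cv2.cvtColor(im,cv2.COLOR_RGB2HSV);m=cv2.inRange(h,(100,120,20),(130,255,255));m[:,:215]=0;m[:,355:]=0;m[:195]=0
    cs,_=cv2.findContours(m,cv2.RETR_EXTERNAL,cv2.CHAIN_APPROX_NONE);con=max(cs,key=cv2.contourArea)[:,0].astype(np.float32)
    con=con[con[:,1]<285]
    T=np.linalg.inv(c['tool_from_camera']);a=np.linspace(0,2*np.pi,180)
    def res(p):
        X=np.vstack([np.c_[.031*np.cos(a),.031*np.sin(a),0*a+k] for k in(-.008,.008)])
        X=Ro.from_euler('y',p[3]).apply(X)+p[:3]
        X=X@T[:3,:3].T+T[:3,3]
        u=cv2.fisheye.projectPoints(X[:,None],np.zeros(3),np.zeros(3),c['intrinsics'],np.zeros(4))[0][:,0].astype(np.float32)
        H=cv2.convexHull(u);return np.array([cv2.pointPolygonTest(H,(float(x),float(y)),True) for x,y in con])
    for n in (3,4):
        f=least_squares(lambda p:res(np.r_[p,[0]*(4-n)]),[0,0,.005,0][:n],loss='soft_l1',diff_step=1e-3,x_scale=[.001,.001,.001,.02][:n])
        print('ring in tool (x,y,z mm, tilt deg)',(f.x[:3]*1e3).round(2),np.degrees(f.x[3:]),'px rms',np.std(res(np.r_[f.x,[0]*(4-n)])))
E
python3 - <<'E'
from h import *
c=bot.calibration('wrist')
for n in('w2','w3'): sil(cv2.imread(f'pics/{n}.png')[:,:,::-1].copy(),c)
E
```

```text
ring in tool (x,y,z mm, tilt deg) [-3.830e+00  1.000e-02  1.109e+01] [] px rms 0.5683365939692637
ring in tool (x,y,z mm, tilt deg) [-3.840e+00  1.000e-02  1.118e+01] [-0.05591256] px rms 0.5660305557685404
ring in tool (x,y,z mm, tilt deg) [-3.8   0.04 11.01] [] px rms 0.5678037835751039
ring in tool (x,y,z mm, tilt deg) [-3.68  0.04 11.24] [-4.48821217] px rms 0.5245647265178419
```

```bash
python3 -m jog '[[0.4,2.5,0.1,0,0,0,0],[0.4,2.5,0,0,0,0,0],[0.4,2.35,0,0,0,0,0],[0.4,0,0,1.7,0,0,0],[0.4,0,0,1.7,0,0,0],[0.4,0,0,0,0,0,0],[0.4,0,0,0,0,0,0]]'
python3 - <<'E'
from h import *
s=bot.state();im=bot.read_camera('wrist');c=bot.calibration('wrist')
cv2.imwrite('pics/w4.png',cv2.resize(im[180:340,180:390],(788,600),interpolation=2)[:,:,::-1]);
print(s['t'],s['eef_pos'],s['orientation'],s['grip_width'],s['wrist_force'])
T=np.linalg.inv(c['tool_from_camera']);q=s['orientation'];R=Ro.from_quat([q[1],q[2],q[3],q[0]]).as_matrix()
for n,X in(('cone',(.5126,.1036,.094)),('conebase',(.5126,.1036,.086))):
    X=R.T@(np.array(X)-s['eef_pos']);X=T[:3,:3]@X+T[:3,3];print(n,cv2.fisheye.projectPoints(X[None,None],np.zeros(3),np.zeros(3),c['intrinsics'],np.zeros(4))[0])
for b in blobs(im,'yellow',10): print(b[:,0].mean(0),cv2.boundingRect(b),cv2.contourArea(b))
E
```

```text
t: 7.05
eef_pos: [0.5155, 0.1034, 0.1202]
orientation: [-0.0, 0.945, 0.327, -0.001]
wrist_force: [0.7, -0.3, -0.7]
grip_width: 0.694
gripper_force: 30.0
7.05 [0.51545192 0.10338362 0.12020438] [-6.21653265e-05  9.45000887e-01  3.27067123e-01 -6.45437912e-04] 0.6941458726836189 [ 0.71243176 -0.31734354 -0.70611589]
cone [[[280.77818745 253.20635737]]]
conebase [[[280.90409001 248.14803812]]]
[416.41666667 319.        ] (415, 316, 4, 7) 11.0
[279.34328358 247.85074627] (267, 236, 26, 25) 437.5
[  4.05988024 114.73053892] (0, 79, 16, 78) 578.5
```

View pics/w4.png

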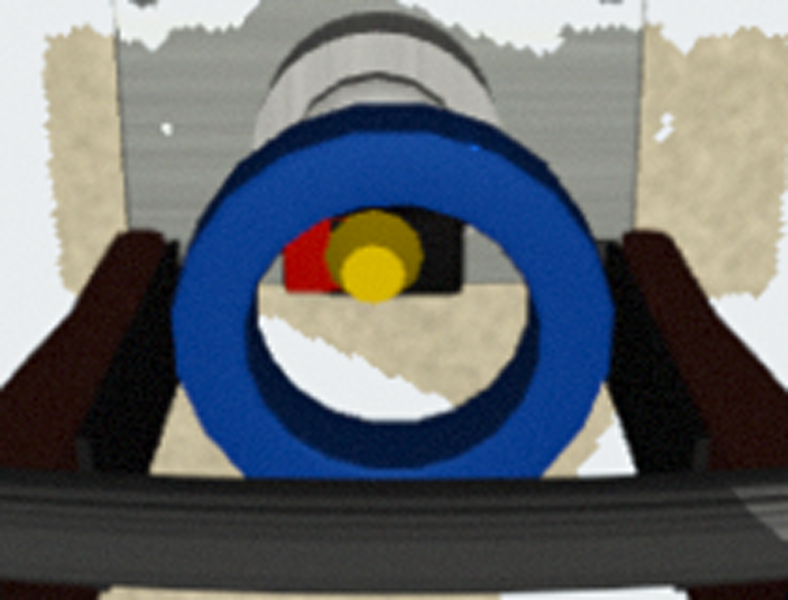

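```bash
python3 - <<'E'
from h import *
s=bot.state();c=bot.calibration('wrist');q=s['orientation'];R=Ro.from_quat([q[1],q[2],q[3],q[0]]).as_matrix();p=np.array(s['eef_pos'])
f=lambda u,z:(R.T@(at(c,u,z,s)-p)*1e3).round(1)
g=lambda a,b:(180+a/3.752,180+b/3.75)
for dz in(-.003,0,.003):
    z=p[2]+dz;print(dz,'bore +x,-x,-y,+y',f(g(388,206),z)[0],f(g(388,467),z)[0],f(g(246,340),z)[1],f(g(540,340),z)[1],'outer top +x',f(g(388,132),z)[0])
print('cone',f(g(373,272),.094),'base',f((279.5,247.9),.090))
E
```

```text
-0.003 bore +x,-x,-y,+y 17.5 -23.0 -20.1 20.8 outer top +x 27.7
0 bore +x,-x,-y,+y 18.5 -21.2 -19.7 20.4 outer top +x 28.6
0.003 bore +x,-x,-y,+y 19.6 -19.3 -19.3 20.0 outer top +x 29.4
cone [-1.9 -2.7 26.8] base [-0.5 -2.7 30.8]
```

```bash
python3 -m jog '[[0.4,0,-0.29,0,0,0,0],[0.4,0,0,0,0,0,0],[0.4,0,0,1.5,0,0,0],[0.4,0,0,1.5,0,0,0],[0.4,0,0,1.5,0,0,0],[0.4,0,0,1.0,0,0,0],[0.4,0,0,0.4,0,0,0],[0.4,0,0,0,0,0,0]]'
python3 - <<'E'
from h import *
s=bot.state();im=bot.read_camera('wrist');c=bot.calibration('wrist')
cv2.imwrite('pics/w5.png',cv2.resize(im[180:340,180:390],(788,600),interpolation=2)[:,:,::-1])
p=np.array(s['eef_pos']);q=s['orientation'];R=Ro.from_quat([q[1],q[2],q[3],q[0]]).as_matrix();print(p,s['wrist_force'],s['torque'],R.T@(np.array([.5126,.1036,0])-p))
E
```

```text
t: 7.9
eef_pos: [0.5133, 0.1066, 0.0615]
orientation: [-0.0, 0.945, 0.328, -0.0]
wrist_force: [-0.3, -0.4, -0.6]
grip_width: 0.698
gripper_force: 30.0
[0.51330535 0.10658205 0.0615377 ] [-0.25982338 -0.38304593 -0.58509874] [-0.01597997  0.11103609  0.00958786] [-0.00237579  0.00191374  0.06153838]
```

View pics/w5.png

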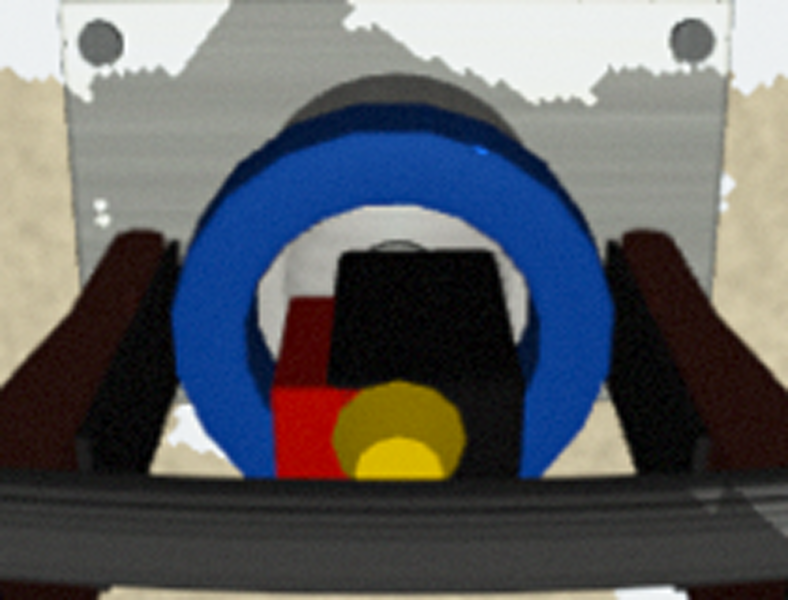

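```bash
python3 - <<'E'
from h import *
s=bot.state();c=bot.calibration('wrist');q=s['orientation'];R=Ro.from_quat([q[1],q[2],q[3],q[0]]).as_matrix();p=np.array(s['eef_pos']);print(p)
f=lambda a,b,z:(R.T@(at(c,(180+a/3.752,180+b/3.75),z,s)-p)*1e3).round(1)
print(f(100,42,.006),f(691,42,.006),'head top +x edge (mast x=+8)',f(415,383,.086),'button/head y ends',f(273,387,.086),f(523,385,.086))
print('boss +x edge (26)',f(400,75,.030))
E
```

```text
[0.51357685 0.10663908 0.06192127]
[ 29.  -51.   55.9] [29.  52.8 55.9] head top +x edge (mast x=+8) [  5.2   2.8 -24.1] button/head y ends [  4.5 -13.7 -24.1] [  4.8  15.4 -24.1]
boss +x edge (26) [28.5  1.5 31.9]
```

```bash
python3 -m jog '[[0.4,-0.11,0.07,0,0,0,0],[0.4,0,0,0,0,0,0],[0.4,0,0,0.4,0,0,0],[0.4,0,0,0.4,0,0,0],[0.4,0,0,0.4,0,0,0],[0.4,0,0,0.2,0,0,0],[0.4,0,0,0,0,0,0]]'
```

```text
t: 8.65
eef_pos: [0.5126, 0.1053, 0.0472]
orientation: [-0.0, 0.945, 0.328, -0.0]
wrist_force: [-0.2, -1.1, -1.0]
grip_width: 0.693
gripper_force: 30.0
```

```bash
python3 -m jog '[[0.4,0,0,0.1,0,0,0],[0.4,0,0,0.1,0,0,0],[0.4,0,0,0,0,0,0]]'
```

```text
t: 8.95
eef_pos: [0.513, 0.1053, 0.0457]
orientation: [0.0, 0.945, 0.328, 0.0]
wrist_force: [1.0, -0.0, -0.6]
grip_width: 0.699
gripper_force: 30.0
```

```bash
python3 -m jog '[[0.4,0,0,0.1,0,0,0],[0.4,0,0,0.1,0,0,0],[0.4,0,0,0,0,0,0]]'
```

```text
t: 9.25
eef_pos: [0.5131, 0.1054, 0.0454]
orientation: [0.0, 0.945, 0.328, 0.0]
wrist_force: [-5.6, -0.4, 20.9]
grip_width: 0.699
gripper_force: 30.0
```

Contact force appears at the expected seat height. I'll release, rise to button height and look.

```bash
python3 -m jog '[[0.8,0,0,-0.1,0,0,0],[1,0,0,0,0,0,0],[1,0,0,0,0,0,0],[1,0,0,0,0,0,0],[1,0,0,-1,0,0,0],[1,-0.19,0.27,-0.8,0,0,0],[1,0,0,0,0,0,0],[1,0,0,0,0,0,0]]'
python3 - <<'E'
from h import *
s=bot.state();im=bot.read_camera('wrist');c=bot.calibration('wrist')
cv2.imwrite('pics/w6.png',cv2.resize(im[150:310,180:390],(788,600),interpolation=2)[:,:,::-1])
t=bot.read_camera('scene');cv2.imwrite('pics/s6.png',cv2.resize(t[150:230,230:335],(788,600),interpolation=2)[:,:,::-1])
print(s['t'],s['eef_pos'],s['wrist_force'])
E
```

```text
t: 10.05
eef_pos: [0.5135, 0.102, 0.0632]
orientation: [0.0, 0.945, 0.328, 0.001]
wrist_force: [0.6, 0.1, -1.0]
grip_width: 1.001
gripper_force: 0.0
10.05 [0.51350038 0.10196891 0.06322889] [ 0.58801297  0.08104277 -0.96281252]
```

View pics/w6.png

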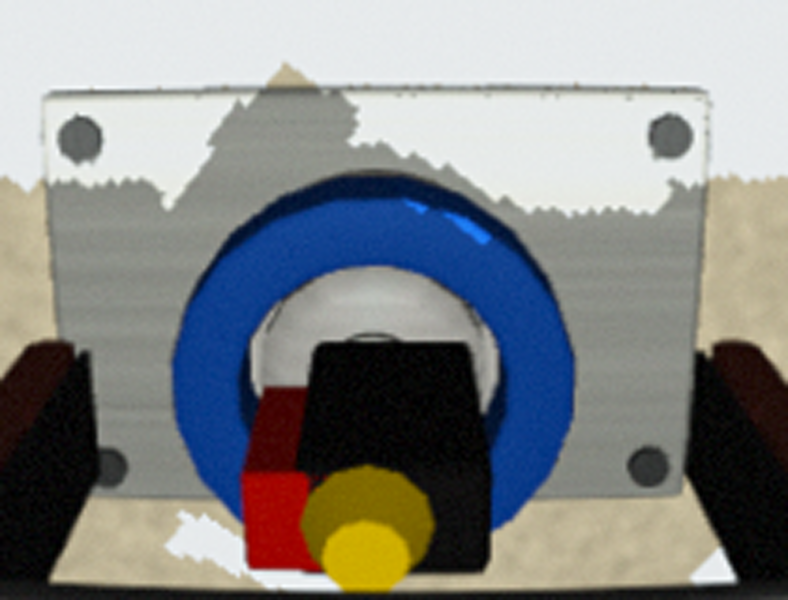

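```bash
python3 - <<'E'
from h import *
s=bot.state();c=bot.calibration('wrist');q=s['orientation'];R=Ro.from_quat([q[1],q[2],q[3],q[0]]).as_matrix();p=np.array(s['eef_pos']);print(p)
f=lambda a,b,z:(R.T@(at(c,(180+a/3.752,150+b/3.75),z,s)-p)*1e3).round(1)
for z in(.043,.046,.05):print('ring top L,R,+x',f(173,370,z)[1],f(575,370,z)[1],f(374,198,z)[0])
print('screws',f(80,138,.006),f(671,135,.006),f(649,466,.006),'head +x edge corners',f(244,473,.086),f(491,470,.086),'-x',f(489,570,.086))
E
```

```text
[0.51310806 0.10199276 0.06272216]
ring top L,R,+x -32.9 27.8 29.9
ring top L,R,+x -32.3 27.3 30.6
ring top L,R,+x -31.5 26.7 31.6
screws [ 31.8 -54.7  56.7] [32.3 49.2 56.7] [-31.7  49.4  56.7] head +x edge corners [  7.6 -17.  -23.3] [  8.   11.6 -23.3] -x [ -5.6  11.8 -23.3]
```

View pics/s6.png

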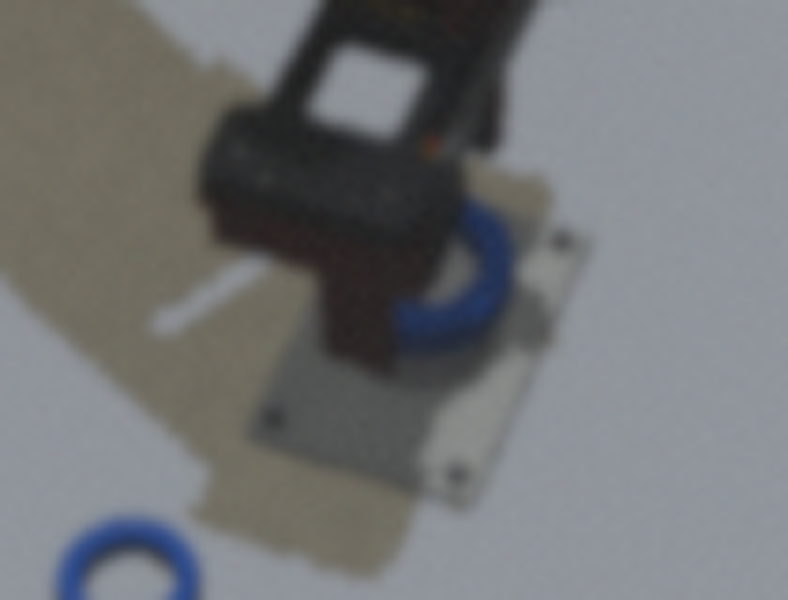

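The ring is seated level around the spigot, and its apparent size puts its top at about 46 mm. The TCP sits about 2.7 mm to the block's side of the axis, as the squeeze needs. Closing now.

```bash
python3 -m jog '[[0.1,0,0,0,0,0,0],[0.1,0,0,0,0,0,0],[0.1,0,0,0,0,0,0],[0.1,0,0,0,0,0,0],[0.1,0,0,0,0,0,0],[0.1,0,0,0,0,0,0],[0.1,0,0,0,0,0,0],[0.1,0,0,0,0,0,0]]'; python3 -m jog '[[0.1,0,0,0,0,0,0],[0.1,0,0,0,0,0,0],[0.1,0,0,0,0,0,0]]'
```

```text
t: 10.95
eef_pos: [0.5129, 0.1023, 0.0627]
orientation: [-0.0, 0.945, 0.328, -0.0]
wrist_force: [-2.8, 4.2, 2.0]
grip_width: 0.312
gripper_force: 2.1
t: 11.25
eef_pos: [0.5132, 0.1019, 0.0627]
orientation: [0.0, 0.945, 0.328, 0.0]
wrist_force: [0.6, -1.8, 1.0]
grip_width: 0.268
gripper_force: 30.0
```

```bash
python3 -m jog '[[0.1,0,0,-0.5,0,0,0],[0.1,0,0,-1,0,0,0],[0.1,0,0,-1,0,0,0],[0.1,0,0,0,0,0,0]]'
```

```text
t: 11.65
eef_pos: [0.5132, 0.1019, 0.089]
orientation: [0.0, 0.945, 0.328, 0.0]
wrist_force: [0.6, -3.5, -4.4]
grip_width: 0.271
gripper_force: 30.0
```

Pull is about 4 N, so it has unlocked and is rising. Continuing past the first stop.

```bash
python3 -m jog '[[0.1,0,0,-1,0,0,0],[0.1,0,0,-1,0,0,0],[0.1,0,0,-1,0,0,0],[0.1,0,0,-1,0,0,0],[0.1,0,0,-1,0,0,0],[0.1,0,0,-0.5,0,0,0],[0.1,0,0,0,0,0,0],[0.1,0,0,0,0,0,0]]'
```

```text
t: 12.45
eef_pos: [0.5131, 0.1019, 0.1426]
orientation: [0.0, 0.945, 0.328, 0.0]
wrist_force: [4.2, -3.5, -7.4]
grip_width: 0.269
gripper_force: 30.0
```

```bash
python3 -m jog '[[0.1,0,0,-0.4,0,0,0],[0.1,0,0,-0.4,0,0,0],[0.1,0,0,-0.15,0,0,0],[0.1,0,0,-0.1,0,0,0],[0.1,0,0,0,0,0,0],[0.1,0,0,0,0,0,0]]'
```

```text
t: 13.05
eef_pos: [0.5131, 0.102, 0.1527]
orientation: [0.0, 0.945, 0.328, -0.0]
wrist_force: [4.3, -3.8, -6.8]
grip_width: 0.27
gripper_force: 30.0
```

```bash
python3 -m jog '[[0.1,0,0,-0.1,0,0,0],[0.1,0,0,-0.1,0,0,0],[0.1,0,0,0,0,0,0],[0.1,0,0,0,0,0,0]]'
```

```text
t: 13.45
eef_pos: [0.513, 0.1019, 0.153]
orientation: [0.0, 0.945, 0.328, -0.0]
wrist_force: [11.5, -3.0, -24.5]
grip_width: 0.271
gripper_force: 30.0
```

```bash
python3 -m jog '[[0.1,0,0,0.05,0,0,0],[0.1,0,0,0,0,0,0],[0.1,0,0,0,0,0,0],[0.1,0,0,0,0,0,0]]'
python3 - <<'E'
from h import *
s=bot.state();im=bot.read_camera('wrist');rings(bot.calibration('wrist'),im,.046,s)
im=bot.read_camera('wrist');c=bot.calibration('wrist');st=bot.state()
for b in blobs(im,'yellow',10):print(b[:,0].mean(0),at(c,b[:,0].mean(0),.18,st))
E
```

```text
t: 13.85
eef_pos: [0.513, 0.1019, 0.153]
orientation: [0.0, 0.945, 0.328, -0.0]
wrist_force: [8.6, -3.1, -19.9]
grip_width: 0.269
gripper_force: 30.0
blue [405. 248.] xy [ 0.5538175  -0.00403038] D 0.04314061626791954
blue [281. 207.] xy [0.51264143 0.10476066] D 0.061659637838602066
[278.0326087  290.26086957] [0.51358458 0.10565006 0.18      ]
[ 14.31746032 109.02645503] [0.50207344 0.25983807 0.18      ]
```

The ring is still seated: centred on the mast at (0.5126, 0.1048), diameter 61.7 mm at 46 mm height. The head is up 90 mm and held against the second stop with about 20 N. Handing in.

```bash
python3 -c "
from cell import bot
print(bot.close_job())"
```

```text
the job is handed in; nothing more can be done
None
```

I handed the job in with the largest blue ring seated on the boss and released, the button squeezed in, and the mast still gripped at its second stop (about 90 mm up, held with about 20 N), with 13.9 s on the clock at the last move; no verdict came back.

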